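Draw out the showcase tray with the tray hook

TASK

Take the tray hook from the viewing pad, drop its toe into the finger hole of the tray of large coins and draw that tray slowly and smoothly all the way out, until you feel it come up against its stop, without banging or yanking on the stop. Unhook without pushing the tray back in, and set the hook gently down flat on the pad again. Move the tray only with the hook, and leave the other tray and the things on the table as they are.

Things in the scene. Friction and masses are not known exactly. Their poses are not given: they have to be found in the camera images.
- case: Flat fixed counter showcase, 250 mm deep (x), 334 wide (y), 55 high, clear top. Origin: centre of underside, on the table. Its open side, x = -125 mm, faces the robot; two trays slide out there along -x, side by side, on lines y = +82 and -82 mm; either tray may be in either bay. Hidden rubber-faced stops (1 mm per 8 N) end their travel; their setting varies from start to start and must be felt.
- crown_tray: Tray of large coins (15 of 39 mm): dark wood, 240 (x) x 150 x 16 mm, origin at its underside's centre, axes as the case's, -x the way out. Loose on flat runners: 2 mm side play, 0.4 to 0.8 kg, sliding friction 1.5 to 6 N, no spring. Starts shut or up to 12 mm out (origin at case x = -2 to -14 mm); against its stop the origin is somewhere between case x = -40 and -95 mm.
- crown_tray_hole (a point): Centre, at the top face, of the finger hole (20 mm round, right through) in the lip of the tray of large coins: a level aluminium plate 34 mm deep, 60 wide, 5 thick, jutting from the tray's front. Its top is 46 mm above the table, with 41 mm of free space below it. The hole's centre is 18 mm ahead of the tray's front, 16 mm behind the lip's edge. Axes as the tray's.
- dime_tray: The other tray: same make, lip and hole, but 54 small coins of 18 mm. To be left where it is. Origin and axes as for the tray of large coins.
- hook_center (a point): Centre of the tray hook's wooden handle, 90 (x) x 20 (y) x 28 mm high, lying on its flat underside 14 mm below this point; z up, +x towards the toe. From the +x end a 6 mm steel rod rises, runs forward 38 mm above the underside and turns down into the straight toe: axis 90 mm ahead of this point at the bend, 88 mm at the tip, 32 mm free length. 0.11 kg.
- hook_tip (a point): Lowest point of the hook's toe: 88 mm ahead of the handle's centre and 1 mm above the level of the handle's underside. Axes as the handle's.
- hook: The tray hook as a whole (see hook_center). Origin: centre of the handle's flat underside; z up, x towards the toe.
- pad: Thin viewing pad, fixed to the table: 230 (x) x 170 (y) x 4 mm, grey cloth in a black rim, left or right of the work. Origin: centre of its underside, on the table. The hook lies on it.
- calculator: Printing desk calculator, 180 x 140 x 41 mm with a paper roll up to 80 mm high, on the side opposite the pad. Origin: centre of its underside. Not to be disturbed.
- card_box: Open red box of coin cards, 160 x 95 x 55 mm, left of the showcase. Origin: centre of its underside. Not to be disturbed.
- cup: Lidded paper coffee cup, 80 mm across, 105 mm high, right of the showcase. Origin: centre of its underside. Not to be disturbed.
Not all that is in view belongs to the job. What is meant by the hook is not green, and is the smaller of those in its own colour.

How it is judged:
On the way, in this order (a step that is already met when the one before it is completed fails the run):
1. the hook's toe is down through the finger hole of the tray of large coins (horizontal distance between hook_tip and crown_tray_hole below 0.012 m and z of hook_tip in the frame of crown_tray below 0.011 m), for 0.1 s.
2. the tray has come out to its stop (within 2 mm) with the hook in its hole, the hook still touching it (x of stops in the frame of crown_tray above 0.093 m and horizontal distance between hook_tip and crown_tray_hole below 0.013 m and z of hook_tip in the frame of crown_tray below 0.011 m and contact force between hook and crown_tray above 0.3 N), for 0.1 s.
At the end, for the whole second after the job is handed in: The tray of large coins stands out against its stop (within 2 mm) and at rest; the hook lies released and at rest on the pad, upright on its handle's flat underside (within 7 degrees), its handle's centre over the pad (x of stops in the frame of crown_tray above 0.093 m and linear speed of each of crown_tray, hook below 0.01 m/s and x of hook_center in the frame of pad between -0.115 and 0.115 m and y of hook_center in the frame of pad between -0.085 and 0.085 m and height (world z) of hook_center below 0.023 m and angle between hook's own z axis and vertical below 0.12 rad and contact force between hook and pad above 0.2 N); the robot touches nothing.
It fails at once if the hook pulls or presses on the tray of large coins with more than 16 N (the stop is yanked), or the tray is snatched faster than 0.3 m/s (contact force between hook and crown_tray above 16 N or linear speed of crown_tray above 0.3 m/s).
It fails at once if the robot itself, not the hook, touches the tray of large coins (contact force between any of the fingers, the arm and crown_tray above 0.5 N).
It fails at once if the hook or the robot is rammed against the showcase with more than 25 N (contact force between any of hook, the arm, the fingers and case above 25 N).
It fails at once if the hook is dropped from more than about 10 mm (linear speed of hook above 0.45 m/s and contact force between each of the fingers, the arm and hook below 0.05 N).
It fails at once if the other tray is moved by more than 6 mm, or the calculator, the card box or the cup by more than 10 mm (distance of dime_tray from where it was at the start of the episode above 0.006 m or distance of any of calculator, card_box, cup from where it was at the start of the episode above 0.01 m).
It also fails if it takes over 58 s, if anything falls off the work surface, if the arm or the gripper's body presses on something with over 40 N, if the wrist force passes 120 N, or if a joint passes its speed limit or range.

ROBOT

A 7-joint arm with a two-finger parallel gripper is mounted at the origin on the work surface. World frame = base frame: x ahead of the robot, y to its left, z up, the work surface at z = 0. Lengths are in m, angles in rad, forces in N, time in s.
With the tool pointing down it reaches from about 0.4 to 0.875 m from the base axis. Payload 19.3 kg.
Tool frame: the origin (TCP) lies at the very end of the fingers, on their centre line; the grasp point (between the pads) lies bot.grasp_offset behind it (bot.grasp_offset is the distance from the TCP to the grasp point, in m); z points along the fingers, y is the direction in which the jaws open and shut (so a half turn about z gives the same grasp; the last joint's range is limited). The gripper opens to 85 mm and grips with 20 to 120 N. Pads are 22 mm wide; open, the fingers measure 114 mm over their backs; the gripper's body (76 mm by 85 mm) begins 54 mm behind the grasp point. The pads swing forward as they close: fully open they stand 13 mm farther back than shut.
Start: joints at [1.078, 0.521, -0.036, 1.599, 0.021, 1.021, -0.113], TCP at [0.256, -0.57, 0.231] pointing down, gripper open.
Joint ranges: [-2.91, 2.91], [-0.3, 2.13], [-1.5, 1.42], [0.17, 2.43], [-1.26, 4.41], [0.16, 1.93], [-2.52, 2.52]. Speed limits (rad/s): [1.89, 1.89, 2.39, 2.39, 3.01, 3.01, 3.01].

INTERFACE

Orientations are given as [roll, pitch, yaw] about the fixed x, y, z axes, in that order (R = Rz(yaw) Ry(pitch) Rx(roll)).
In Python, from workcell import bot gives the robot as it stands. The module is installed in compiled form; this text tells all that it offers.
- The arm moves only by the shell command python3 -m handwheel 'ROWS' [OPENING] [FORCE]. ROWS is JSON, a list of rows, each a list of 6 numbers: the shift along the tool's x, y, z as a fraction of full scale, then the turn, a rotation vector about the tool's x, y, z as a fraction of full scale. In form: [[x, y, z, rx, ry, rz], ...]. A call has 1 to 8 rows; each row shifts and turns the commanded pose from where the row before left it, along the tool's axes as they then stand; what a row does not reach is not made up. Full scale, the value 1, is 0.025 m for a shift and 360 degrees for a turn. A row lasts 1/8 s, in which the tool goes at most 62.5 mm and 10.7 degrees, less where a joint would pass 70% of its speed; a pose out of reach is approached as far as the arm can. A call with a number of a shift or a turn outside -1 to 1 is refused whole. A call with a gripper value outside its range is refused whole. OPENING is the closure, from -1 (fully open) to 1 (shut), set as the call begins (- or left out, the last holds). The fingers move at their own pace and stop on an object; FORCE is the grip in N (left out, the last holds). Time passes only in rows, so rows that do not move let the fingers close. It gives the time, the measured TCP pose, the force and the opening at its end, in the units of the state.
- bot.observe(): the state, without advancing time (a new reading comes with each control period).
- bot.grab_frame(name): name is "scene" or "top"; returns a dict with "pixels" (480x640x3 uint8, blue, green, red), "vertical_fov" (degrees; the focal length in pixels is half the picture's height over the tangent of half this angle, whatever the lens; pixels are square), "cx", "cy" (the principal point, pixels), "R" (3x3) and "t" (3): a world point X has camera coordinates R X + t. Camera axes: x right, y down, z forward; pixel columns grow to the right and rows downward; lengths in m; the calibration is good to about 2 mm. A picture is of the moment at which its call begins. There is no depth.
- bot.job_done(): hands the job in, once; it reports no verdict.
Trained networks look in a picture, given as the dict that the camera call returned (one of the last four; its "shot" number tells which), for a name from the list of things; names that differ only in an ending like _2 or _b are one class to them, and where a whole thing is asked for, a point or a joint stands for the part that bears it (a point fixed in the world has none). Each returns a list of dicts, best first, with "score" (0 to 1); they miss things now and then, are a little off and sometimes report something else, mostly with a low value. They report only what shows in the picture. A call takes as long as a camera call. They do not tell look-alikes from the thing itself.
- bot.trace(picture, thing): "region" (480x640 bool, what is visible of it) and "point" ([column, row] in pixels, amid what is visible of it).
The state is a dict: "clock": time; "qpos": joint angles; "qd": joint speeds; "joint_efforts": joint torques, N m; "position": TCP position; "tool_rot": TCP orientation; "force": force on the tool from outside, world axes, zero at the start; "moment": the same for the moment, N m; "grip_width": finger opening in m.
Only numpy, scipy, OpenCV 4.12 (cv2) and the standard library are available. Lean on these libraries where they do the work, as an engineer would, in place of code of your own. Each camera call takes 0.05 s, during which the arm holds its last target.

## Working session

There is one attempt and no reset: what is moved stays moved. The work goes in short steps, Python scripts to look and compute and a shell command to move; the robot and the scene stay as the last step left them, time stands still between calls to the robot, and variables do not carry over. Pictures are saved under pics/ and viewed, and the job is handed in when it is done.

```bash
mkdir -p pics; ls
cat > h.py <<'E'
import numpy as np, cv2
from workcell import bot
def px2w(f,uv,z):
    fl=240/np.tan(np.radians(f["vertical_fov"])/2)
    R=np.array(f["R"]);t=np.array(f["t"])
    d=R.T@np.array([(uv[0]-f["cx"])/fl,(uv[1]-f["cy"])/fl,1]);c=-R.T@t
    return c+d*(z-c[2])/d[2]
def w2px(f,X):
    fl=240/np.tan(np.radians(f["vertical_fov"])/2)
    p=np.array(f["R"])@np.array(X)+np.array(f["t"])
    return [f["cx"]+fl*p[0]/p[2],f["cy"]+fl*p[1]/p[2]]
E
python3 - <<'E'
from h import *
o=bot.observe();print({k:np.round(v,4) for k,v in o.items()},bot.grasp_offset)
for n in("scene","top"):
    f=bot.grab_frame(n);cv2.imwrite(f"pics/{n}0.png",f["pixels"])
    print(n,f["vertical_fov"],f["cx"],f["cy"],np.round(f["R"],4).tolist(),np.round(f["t"],4))
    for th in["hook","crown_tray","dime_tray","pad","case","crown_tray_hole","hook_tip","calculator","card_box","cup"]:
        for r in bot.trace(f,th)[:4]: print(th,round(r["score"],2),np.round(r["point"]),r["region"].sum())
E
```

```text
pics
{'clock': np.float64(0.0), 'qpos': array([ 1.0778,  0.522 , -0.0363,  1.6   ,  0.0212,  1.0211, -0.1128]), 'qd': array([ 0.001 ,  0.0012, -0.001 , -0.001 ,  0.001 ,  0.0014, -0.0003]), 'joint_efforts': array([-2.00000e-04, -9.27125e+01,  1.97940e+00, -3.69934e+01,
        1.78000e-02,  8.20000e-03, -1.00000e-04]), 'position': array([ 0.2563, -0.5697,  0.2307]), 'tool_rot': array([-3.1404e+00,  1.0000e-04,  4.2280e-01]), 'force': array([-0.3896,  0.0365, -0.0323]), 'moment': array([ 0.0348,  0.0124, -0.0167]), 'grip_width': np.float64(0.0851)} 0.0187
scene 54.359873775842274 316.4859064971848 242.88216278365962 [[-0.2394, 0.9709, -0.0067], [0.5097, 0.1198, -0.852], [-0.8264, -0.2074, -0.5235]] [ 0.1161 -0.1903  1.6332]
hook 0.92 [210. 237.] 306
hook 0.83 [299. 225.] 340
hook 0.49 [250. 193.] 229
crown_tray 0.76 [267. 271.] 162
crown_tray 0.48 [204. 236.] 347
dime_tray 0.44 [334. 287.] 216
pad 0.85 [210. 251.] 1962
case 0.6 [270. 335.] 17040
crown_tray_hole 0.55 [454. 324.] 3812
crown_tray_hole 0.47 [204. 240.] 350
crown_tray_hole 0.43 [264. 273.] 186
hook_tip 0.89 [206. 240.] 360
hook_tip 0.89 [303. 223.] 295
hook_tip 0.62 [250. 195.] 267
calculator 0.93 [448. 267.] 2565
card_box 0.65 [455. 325.] 3690
card_box 0.47 [211. 251.] 1938
cup 0.61 [164. 264.] 1390
top 50.83807410367585 324.1434122140545 239.74892767365063 [[-0.0231, -0.9997, -0.0067], [-0.9883, 0.0238, -0.1504], [0.1505, 0.0031, -0.9886]] [-0.0027  0.4795  1.0372]
hook 0.93 [363. 309.] 533
hook 0.87 [469. 244.] 578
hook 0.8 [471. 390.] 1147
crown_tray 0.65 [362. 168.] 802
dime_tray 0.93 [282. 161.] 701
pad 0.93 [463. 248.] 7437
case 0.89 [328. 102.] 16799
case 0.27 [480. 157.] 1408
crown_tray_hole 0.86 [358. 166.] 762
hook_tip 0.95 [468. 249.] 553
hook_tip 0.9 [471. 391.] 1198
hook_tip 0.64 [360. 315.] 376
calculator 0.59 [164. 259.] 5822
card_box 0.95 [159. 158.] 3874
cup 0.94 [477. 156.] 1461
```

View pics/top0.png

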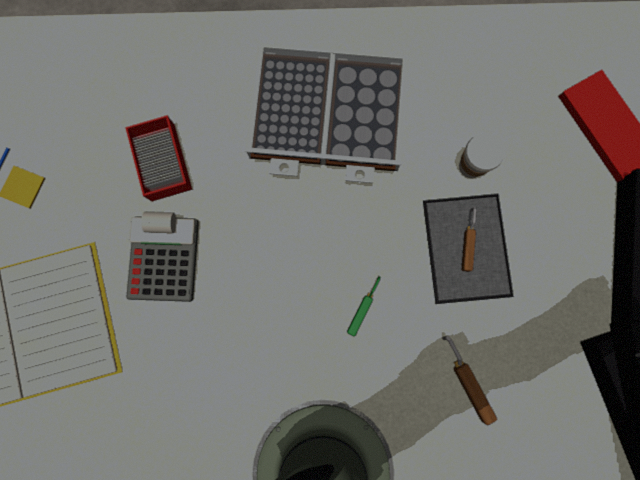

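View pics/scene0.png

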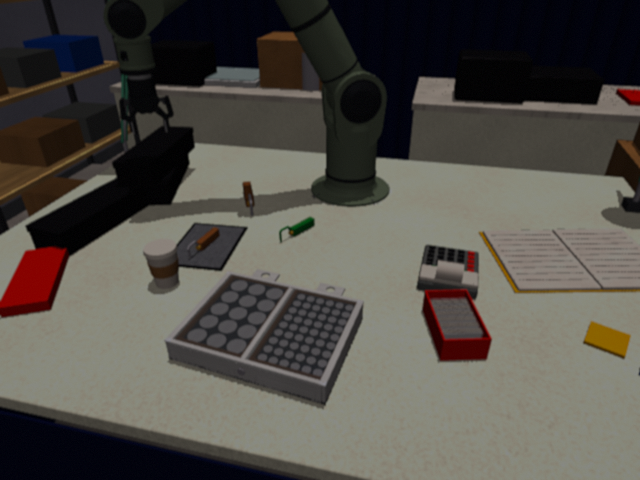

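Run:
```python
import cv2
a=cv2.imread("pics/top0.png")
cv2.imwrite("pics/crop1.png",cv2.resize(a[190:340,310:510],(800,600),interpolation=cv2.INTER_CUBIC))
cv2.imwrite("pics/crop2.png",cv2.resize(a[40:190,220:420],(800,600),interpolation=cv2.INTER_CUBIC))
```

```text
(no output)
```

View pics/crop1.png

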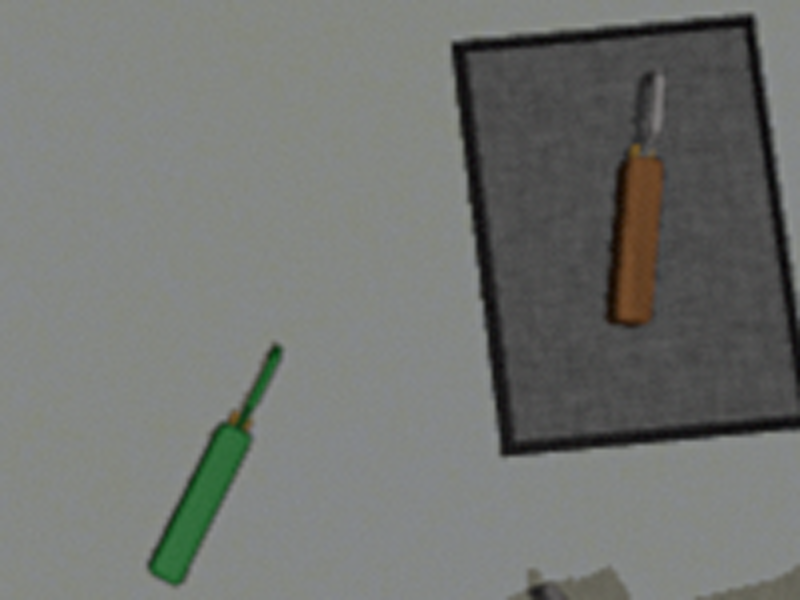

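View pics/crop2.png

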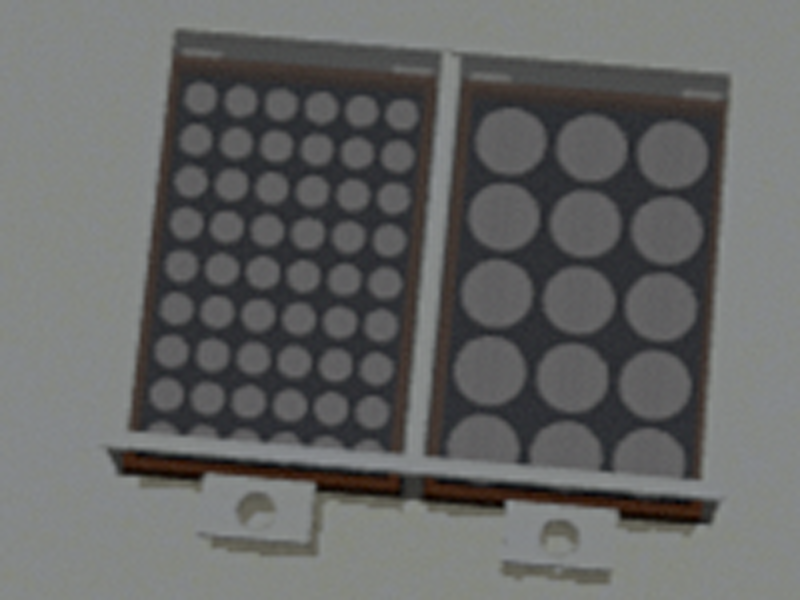

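Candidates for the hook:
- Brown hook on the pad, at (469,244).
- Green hook at (363,309). Ruled out by its colour.
- Larger brown hook on the table, at (471,390). Ruled out as the bigger of the two brown ones.

I choose the one on the pad, and the crop confirms it: brown, smaller, toe pointing away from the robot. The large coins are in the right-hand tray, with the finger hole at about pixel (360,174).

```bash
cat > m.py <<'E'
from h import *
f=bot.grab_frame("top")
c1=lambda x,y:(310+x/4-.375,190+y/4-.375); c2=lambda x,y:(220+x/4-.375,40+y/4-.375)
P=lambda n,uv,z:print(n,np.round(px2w(f,uv,z),4))
P("hole",c2(560,537),.0455)
P("dimehole",c2(256,510),.0455)
a=px2w(f,c2(107,447),.055);b=px2w(f,c2(720,500),.055);print("case front",a,b,np.linalg.norm(a-b),np.degrees(np.arctan2(-(a-b)[0],(a-b)[1])))
P("lipR",c2(620,570),.046);P("lipL",c2(505,560),.046)
P("hook front end",c1(645,152),.032);P("hook back end",c1(632,322),.030);P("bend",c1(655,72),.042)
g=[r for r in bot.trace(f,"hook") if abs(r["point"][0]-469)<8 and abs(r["point"][1]-245)<15][0]["region"]
hsv=cv2.cvtColor(f["pixels"],cv2.COLOR_BGR2HSV)
m=(g&(hsv[...,1]>90)).astype(np.uint8)
r=cv2.minAreaRect(np.argwhere(m)[:,::-1].astype(np.float32));print("brown rect",r)
for z in (.018,.032):
    p=[px2w(f,q,z) for q in cv2.boxPoints(r)];print(np.round(p,4))
for n,uv in dict(tl=(455,43),tr=(752,17),bl=(505,453)).items(): P("pad "+n,c1(*uv),.004)
f2=bot.grab_frame("scene")
print("scene reproj hole", w2px(f2,px2w(f,c2(560,537),.0455)), "hook", w2px(f2,px2w(f,c1(637,238),.032)))
a=f2["pixels"]
cv2.imwrite("pics/s2.png",cv2.resize(a[190:310,170:370],(800,480),interpolation=cv2.INTER_CUBIC))
E
python3 m.py
```

```text
hole [ 0.6192 -0.0936  0.0455]
dimehole [0.6383 0.0696 0.0455]
case front [0.67243492 0.14847046 0.055     ] [ 0.63475391 -0.17887851  0.055     ] 0.3295105579078036 -6.566394863235107
lipR [ 0.6001 -0.125   0.046 ]
lipL [ 0.6071 -0.0636  0.046 ]
hook front end [ 0.4986 -0.3282  0.032 ]
hook back end [ 0.408  -0.3159  0.03  ]
bend [ 0.54   -0.3335  0.042 ]
brown rect ((468.4308166503906, 248.6144561767578), (11.244077682495117, 43.182044982910156), 4.573921203613281)
[[ 0.4103 -0.3054  0.018 ]
 [ 0.5035 -0.3188  0.018 ]
 [ 0.501  -0.3429  0.018 ]
 [ 0.4078 -0.3292  0.018 ]]
[[ 0.4091 -0.3016  0.032 ]
 [ 0.5011 -0.3149  0.032 ]
 [ 0.4986 -0.3386  0.032 ]
 [ 0.4067 -0.3251  0.032 ]]
pad tl [ 0.5671 -0.2356  0.004 ]
pad tr [ 0.5778 -0.4006  0.004 ]
pad bl [ 0.3415 -0.2505  0.004 ]
scene reproj hole [np.float64(264.90371489368596), np.float64(274.4048764793928)] hook [np.float64(207.96004297440192), np.float64(233.8140235578951)]
```

View pics/s2.png

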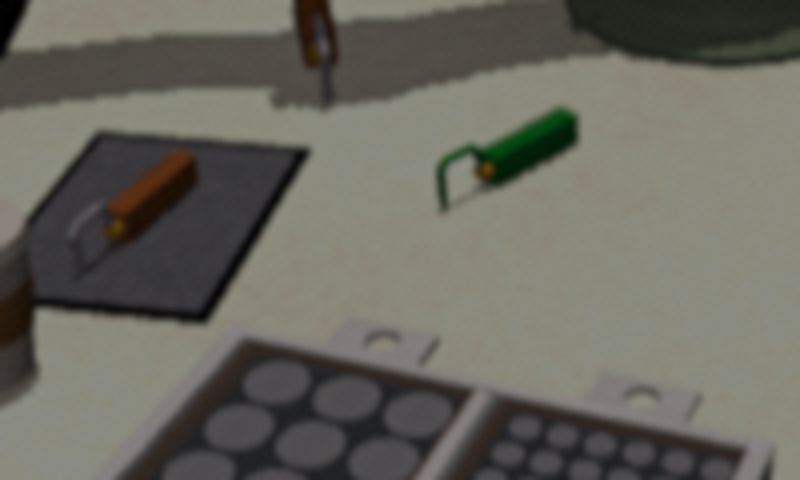

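The scene camera agrees with the hole position: predicted (265,274), seen at (266,276). First I rotate the tool to the hook's heading.

```bash
cat > d.py <<'E'
import sys
from h import *
o=bot.observe();p=np.array(o["position"]);rpy=o["tool_rot"]
from scipy.spatial.transform import Rotation as Ro
R=Ro.from_euler("xyz",rpy).as_matrix()
print("t",round(float(o["clock"]),2),"pos",np.round(p,4),"rpy",np.round(rpy,4),"F",np.round(o["force"],2),"w",round(float(o["grip_width"]),4))
if len(sys.argv)>1:
    T=np.array([float(x) for x in sys.argv[1:4]]);d=R.T@(T-p)
    print("tool frac total",np.round(d/0.025,3))
    if len(sys.argv)>4:
        dy=float(sys.argv[4])-rpy[2];print("rz frac",round(-dy/(2*np.pi),4))
E
python3 -m handwheel '[[0,0,0,0,0,0.0226],[0,0,0,0,0,0.0226],[0,0,0,0,0,0.0226],[0,0,0,0,0,0.0226]]' -1
python3 d.py 0.459 -0.3215 0.15 -0.145
```

```text
clock: 1.75
position: [0.2565, -0.57, 0.2313]
tool_rot: [3.142, -0.0, -0.15]
force: [0.1, -0.2, -0.2]
grip_width: 0.0855
t 1.75 pos [ 0.2565 -0.57    0.2313] rpy [ 3.1415e+00 -1.0000e-04 -1.4990e-01] F [ 0.13 -0.22 -0.22] w 0.0855
tool frac total [  6.527 -11.037   3.254]
rz frac -0.0008
```

```bash
python3 -m handwheel '[[0.5,-0.9,0,0,0,0],[0.5,-0.9,0,0,0,0],[0.5,-0.9,0.1,0,0,0],[0.5,-0.9,0.2,0,0,0],[0.5,-0.9,0.3,0,0,0],[0.5,-0.9,0.3,0,0,0],[0.5,-0.9,0.3,0,0,0],[0.5,-0.9,0.3,0,0,0]]' -1
python3 -m handwheel '[[0.65,-0.9,0.3,0,0,0],[0.6,-0.9,0.3,0,0,0],[0.6,-0.9,0.3,0,0,0],[0.6,-0.9,0.3,0,0,0],[0,-0.2,0.3,0,0,0]]'
python3 d.py 0.459 -0.3215 0.06 -0.145
python3 - <<'E'
from h import *
f=bot.grab_frame("top");cv2.imwrite("pics/t1.png",cv2.resize(f["pixels"][170:320,390:590],(800,600)))
f=bot.grab_frame("scene");cv2.imwrite("pics/s3.png",cv2.resize(f["pixels"][130:280,130:330],(800,600)))
E
```

```text
clock: 2.75
position: [0.382, -0.4056, 0.1936]
tool_rot: [3.142, -0.0, -0.145]
force: [0.5, 0.1, -0.1]
grip_width: 0.0853
clock: 3.38
position: [0.4571, -0.3197, 0.156]
tool_rot: [-3.141, -0.001, -0.143]
force: [-0.9, 0.1, -0.7]
grip_width: 0.0856
t 3.38 pos [ 0.4571 -0.3197  0.156 ] rpy [-3.1411e+00 -5.0000e-04 -1.4270e-01] F [-0.93  0.13 -0.67] w 0.0856
tool frac total [0.084 0.062 3.84 ]
rz frac 0.0004
```

View pics/s3.png

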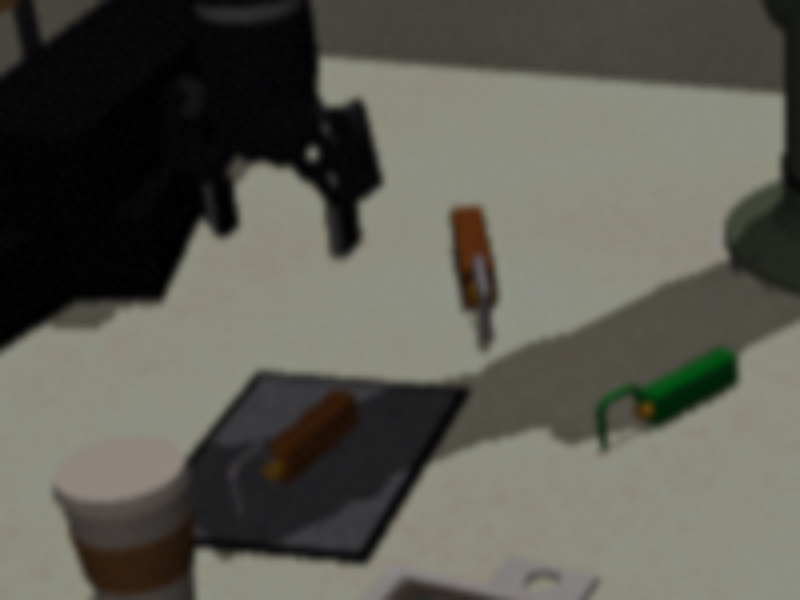

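View pics/t1.png

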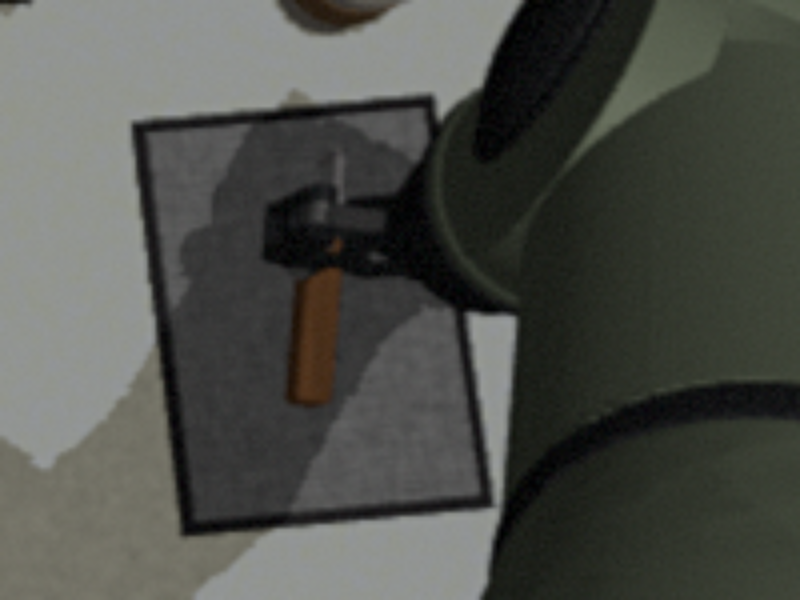

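The gripper is over the pad hook in both views, so I'll lower it and check the alignment.

```bash
python3 -m handwheel '[[0,0,1,0,0,0],[0.05,0.03,1,0,0,0],[0.03,0.03,1,0,0,0],[0,0,0.8,0,0,0],[0,0,0,0,0,0]]' -1
python3 d.py 0.459 -0.3215 0.007 -0.145
python3 - <<'E'
from h import *
f=bot.grab_frame("top");cv2.imwrite("pics/t2.png",cv2.resize(f["pixels"][170:320,390:590],(800,600)))
print(w2px(f,bot.observe()["position"]))
f=bot.grab_frame("scene");cv2.imwrite("pics/s4.png",cv2.resize(f["pixels"][170:270,150:283],(800,600)))
print(w2px(f,bot.observe()["position"]))
E
```

```text
clock: 4.1
position: [0.4563, -0.3235, 0.0605]
tool_rot: [-3.141, 0.002, -0.146]
force: [-0.3, 0.3, 0.0]
grip_width: 0.0855
t 4.1 pos [ 0.4563 -0.3235  0.0605] rpy [-3.1412e+00  2.1000e-03 -1.4640e-01] F [-0.27  0.35  0.04] w 0.0855
tool frac total [ 0.1   -0.095  2.141]
rz frac -0.0002
[np.float64(474.0304376157778), np.float64(245.07902479651435)]
[np.float64(204.85314496312492), np.float64(225.19409309995993)]
```

View pics/s4.png

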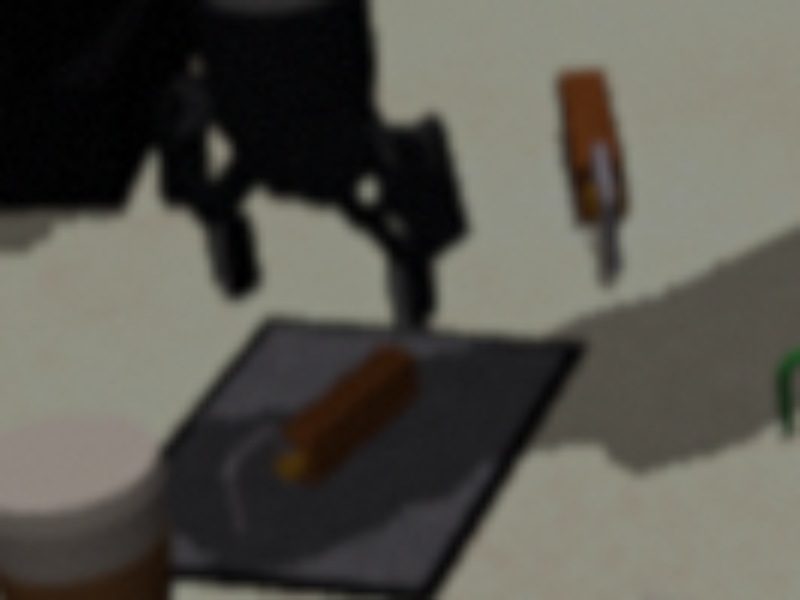

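View pics/t2.png

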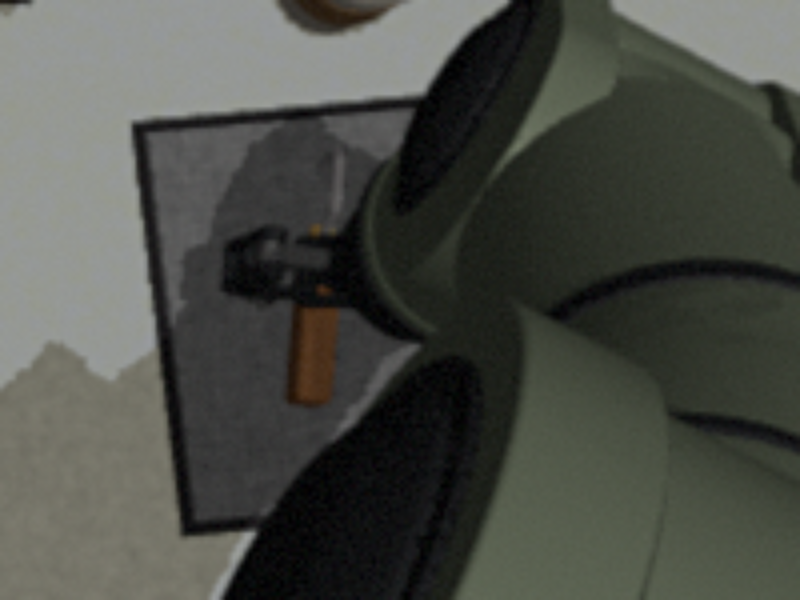

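```bash
python3 -m handwheel '[[0.1,-0.09,0.7,0,0,0],[0,0,0.7,0,0,0],[0,0,0.5,0,0,0],[0,0,0.2,0,0,0],[0,0,0,0,0,0]]' -1
python3 d.py 0.459 -0.3215 0.007 -0.145
```

```text
clock: 4.82
position: [0.4602, -0.3211, 0.0085]
tool_rot: [-3.141, 0.001, -0.145]
force: [-0.2, 0.1, 0.2]
grip_width: 0.0853
t 4.83 pos [ 0.4602 -0.3211  0.0085] rpy [-3.1414e+00  6.0000e-04 -1.4530e-01] F [-0.17  0.08  0.19] w 0.0853
tool frac total [-0.044  0.023  0.059]
rz frac -0.0
```

```bash
python3 -m handwheel '[[0,0,0,0,0,0],[0,0,0,0,0,0],[0,0,0,0,0,0],[0,0,0,0,0,0],[0,0,0,0,0,0],[0,0,0,0,0,0],[0,0,0,0,0,0],[0,0,0,0,0,0]]' 1 60
python3 d.py
```

```text
clock: 5.82
position: [0.4605, -0.3212, 0.0092]
tool_rot: [3.141, -0.0, -0.145]
force: [-1.7, 0.1, 7.6]
grip_width: 0.0189
t 5.83 pos [ 0.4605 -0.3212  0.0092] rpy [ 3.1414e+00 -4.0000e-04 -1.4530e-01] F [-1.66  0.05  7.64] w 0.0189
```

```bash
python3 -m handwheel '[[0,0,-0.1,0,0,0],[0,0,-0.4,0,0,0],[0,0,-0.7,0,0,0],[0,0,-0.9,0,0,0],[0,0,-0.9,0,0,0],[0,0,-0.3,0,0,0],[0,0,0,0,0,0]]'
python3 d.py
python3 - <<'E'
from h import *
f=bot.grab_frame("top");cv2.imwrite("pics/t3.png",cv2.resize(f["pixels"][170:320,390:590],(800,600)))
f=bot.grab_frame("scene");cv2.imwrite("pics/s5.png",cv2.resize(f["pixels"][150:280,150:323],(800,600)))
E
```

```text
clock: 6.7
position: [0.4605, -0.3212, 0.0919]
tool_rot: [3.141, -0.001, -0.145]
force: [-0.2, 0.0, -0.8]
grip_width: 0.0191
t 6.7 pos [ 0.4605 -0.3212  0.0919] rpy [ 3.1412e+00 -1.0000e-03 -1.4530e-01] F [-0.16  0.03 -0.85] w 0.0191
```

View pics/s5.png

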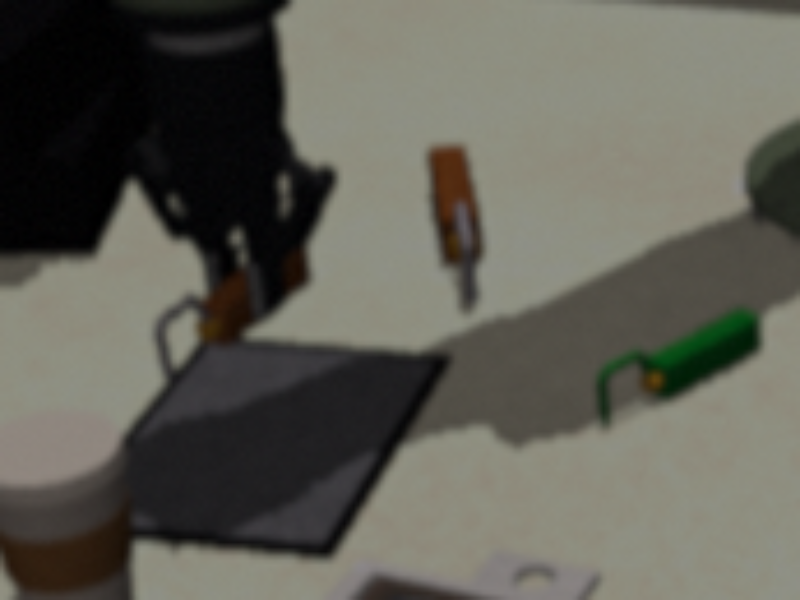

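View pics/t3.png

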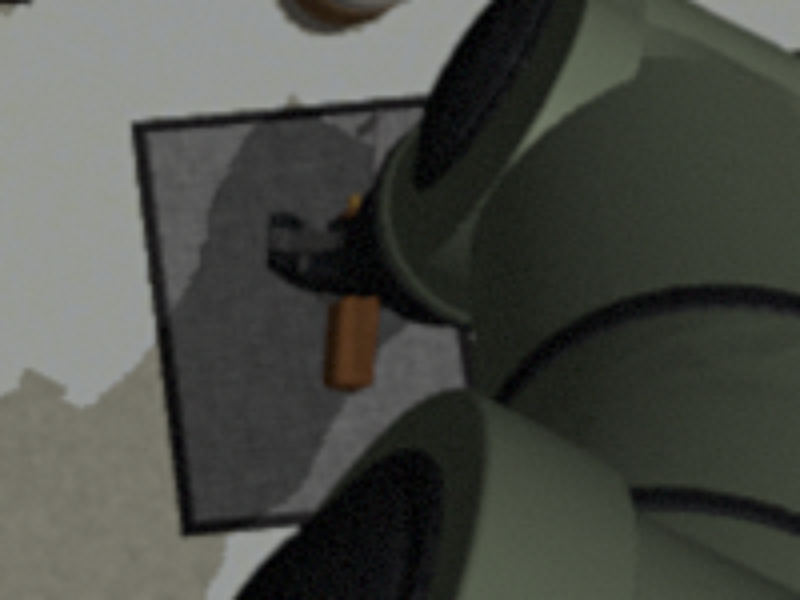

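```bash
python3 - <<'E'
from h import *
f=bot.grab_frame("scene");print("tip scene",w2px(f,[.5406,-.3329,.088]))
print("bend top",w2px(f,[.5426,-.333,.129]))
f=bot.grab_frame("top");print("bend top cam",w2px(f,[.5426,-.333,.128]))
E
python3 -m handwheel '[[0,0,0,0,0,-0.0049],[0,0,0,0,0,0]]'
python3 d.py 0.5387 -0.0844 0.0919 -0.114
```

```text
tip scene [np.float64(186.21027212946132), np.float64(231.43670666379688)]
bend top [np.float64(183.33834949007098), np.float64(217.84876917063093)]
bend top cam [np.float64(485.536188450786), np.float64(197.00264153758542)]
clock: 7.15
position: [0.4602, -0.3211, 0.091]
tool_rot: [-3.141, 0.0, -0.114]
force: [-0.3, 0.5, 0.5]
grip_width: 0.019
t 7.15 pos [ 0.4602 -0.3211  0.091 ] rpy [-3.1413e+00  5.0000e-04 -1.1360e-01] F [-0.28  0.47  0.48] w 0.019
tool frac total [ 2.047 -9.761 -0.034]
rz frac 0.0001
```

```bash
python3 -m handwheel '[[0.2,-0.6,0,0,0,0],[0.2,-0.9,0,0,0,0],[0.2,-0.9,0,0,0,0],[0.2,-0.9,0,0,0,0],[0.2,-0.9,0,0,0,0],[0.2,-0.9,0,0,0,0],[0.2,-0.9,0,0,0,0],[0.2,-0.9,0,0,0,0]]'
python3 -m handwheel '[[0.2,-0.9,0,0,0,0],[0.2,-0.9,0,0,0,0],[0.05,-0.7,0,0,0,0],[0,-0.36,0,0,0,0],[0,0,0,0,0,0],[0,0,0,0,0,0]]'
python3 d.py 0.5387 -0.0844 0.0919 -0.114
cat > look.py <<'E'
import sys
from h import *
n=sys.argv[1]
f=bot.grab_frame("top");cv2.imwrite(f"pics/t{n}.png",cv2.resize(f["pixels"][130:250,290:450],(800,600),interpolation=cv2.INTER_CUBIC))
o=bot.observe();p=np.array(o["position"]);y=o["tool_rot"][2]
tip=p+[.081*np.cos(y),.081*np.sin(y),-.004];print("tip",np.round(tip,4),"px5top",[(a-b)*5 for a,b in zip(w2px(f,tip),(290,130))])
f=bot.grab_frame("scene");cv2.imwrite(f"pics/s{n}.png",cv2.resize(f["pixels"][200:320,190:350],(800,600),interpolation=cv2.INTER_CUBIC))
print("px5scene",[(a-b)*5 for a,b in zip(w2px(f,tip),(190,200))])
E
python3 look.py 10
```

```text
clock: 8.15
position: [0.5202, -0.1524, 0.0913]
tool_rot: [-3.141, -0.0, -0.114]
force: [-0.4, 0.5, -1.6]
grip_width: 0.0188
clock: 8.9
position: [0.5389, -0.0854, 0.0913]
tool_rot: [3.141, 0.0, -0.115]
force: [-0.5, -0.4, -1.4]
grip_width: 0.019
t 8.9 pos [ 0.5389 -0.0854  0.0913] rpy [ 3.1412  0.     -0.1154] F [-0.48 -0.36 -1.44] w 0.019
tool frac total [-0.013 -0.038 -0.022]
rz frac -0.0002
tip [ 0.6194 -0.0948  0.0873] px5top [np.float64(357.3842400141382), np.float64(190.75304425294746)]
px5scene [np.float64(366.233963658041), np.float64(298.9901820381638)]
```

View pics/t10.png

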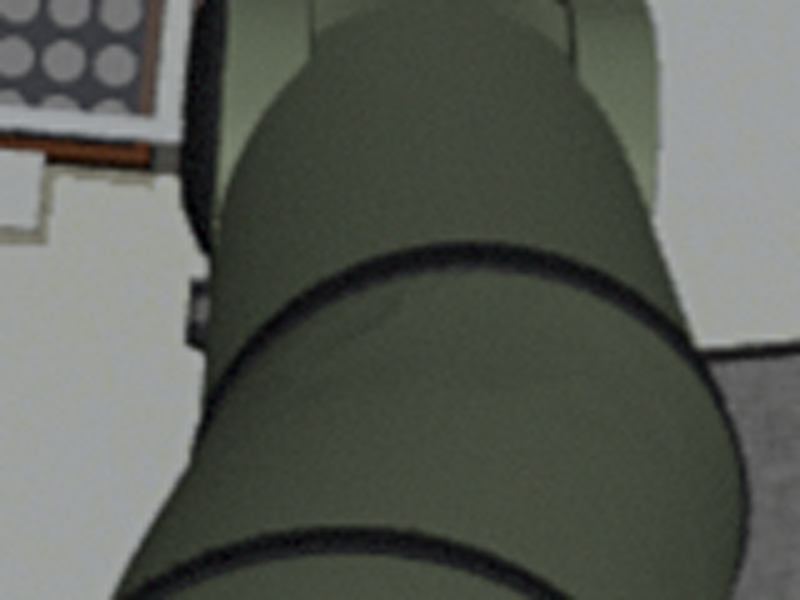

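View pics/s10.png

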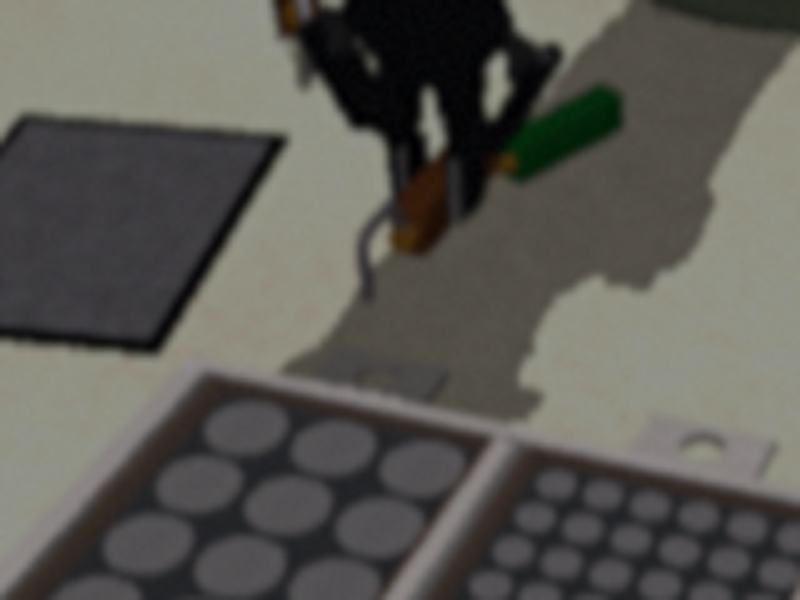

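```bash
python3 -m handwheel '[[0,-0.04,0.4,0,0,0],[0,0,0.5,0,0,0],[0,0,0.4,0,0,0],[0,0,0.1,0,0,0],[0,0,0,0,0,0]]'
python3 d.py 0.5387 -0.0844 0.056 -0.114
python3 look.py 11
python3 - <<'E'
from h import *
f=bot.grab_frame("scene");print([(a-b)*5 for a,b in zip(w2px(f,[.6192,-.0936,.0455]),(190,200))])
cv2.imwrite("pics/s11b.png",cv2.resize(f["pixels"][240:300,230:310],(800,600),interpolation=cv2.INTER_CUBIC))
E
```

```text
clock: 9.62
position: [0.5392, -0.0836, 0.0561]
tool_rot: [3.142, 0.0, -0.114]
force: [0.2, -1.1, -1.0]
grip_width: 0.0193
t 9.62 pos [ 0.5392 -0.0836  0.0561] rpy [ 3.1415e+00  4.0000e-04 -1.1440e-01] F [ 0.21 -1.1  -0.96] w 0.0193
tool frac total [-0.015  0.034  0.004]
rz frac -0.0001
tip [ 0.6198 -0.0929  0.0524] px5top [np.float64(347.42344970480275), np.float64(213.6567130672799)]
px5scene [np.float64(374.61990356412514), np.float64(361.09598913671334)]
[np.float64(374.49460742163865), np.float64(371.9643241638255)]
```

View pics/s11b.png

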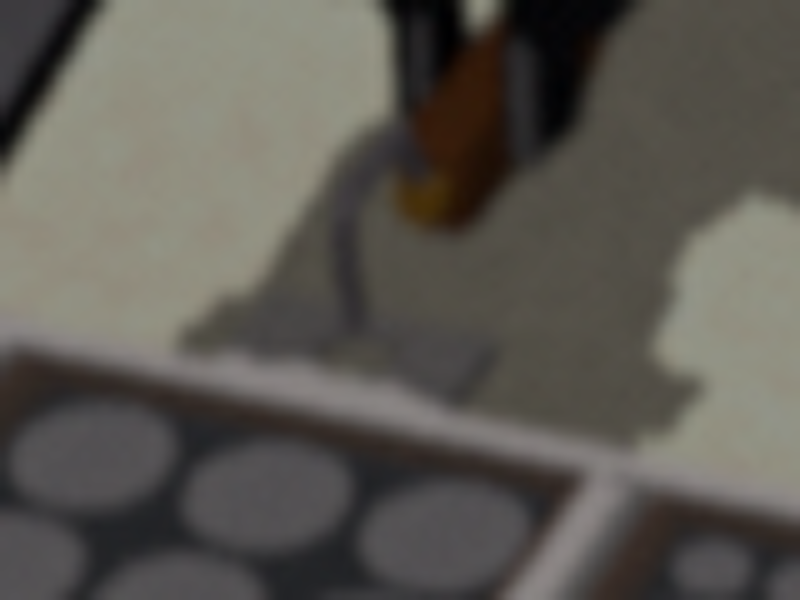

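The tip sits about 1 px left of the hole centre. I'll shift 1.5 mm towards +y and lower with a force check.

```bash
python3 -m handwheel '[[0,-0.06,0.12,0,0,0],[0,0,0.12,0,0,0],[0,0,0.08,0,0,0],[0,0,0.08,0,0,0],[0,0,0,0,0,0]]'
python3 d.py 0.5387 -0.0824 0.028 -0.114
```

```text
clock: 10.4
position: [0.5393, -0.0821, 0.0461]
tool_rot: [3.142, 0.0, -0.114]
force: [0.4, 0.2, -1.8]
grip_width: 0.0186
t 10.4 pos [ 0.5393 -0.0821  0.0461] rpy [ 3.1416e+00  2.0000e-04 -1.1440e-01] F [ 0.37  0.18 -1.77] w 0.0186
tool frac total [-0.024  0.015  0.726]
rz frac -0.0001
```

```bash
python3 -m handwheel '[[0,0,0.15,0,0,0],[0,0,0.2,0,0,0],[0,0,0.2,0,0,0],[0,0,0.15,0,0,0],[0,0,0,0,0,0]]'
python3 d.py; python3 look.py 12
```

```text
clock: 11.02
position: [0.5392, -0.0821, 0.0285]
tool_rot: [-3.142, 0.001, -0.114]
force: [-0.3, 0.1, -0.7]
grip_width: 0.0187
t 11.03 pos [ 0.5392 -0.0821  0.0285] rpy [-3.1416e+00  6.0000e-04 -1.1450e-01] F [-0.34  0.12 -0.7 ] w 0.0187
tip [ 0.6198 -0.0913  0.0247] px5top [np.float64(339.98130487828575), np.float64(231.5833026147476)]
px5scene [np.float64(381.3335796203043), np.float64(408.57761046222265)]
```

View pics/s12.png

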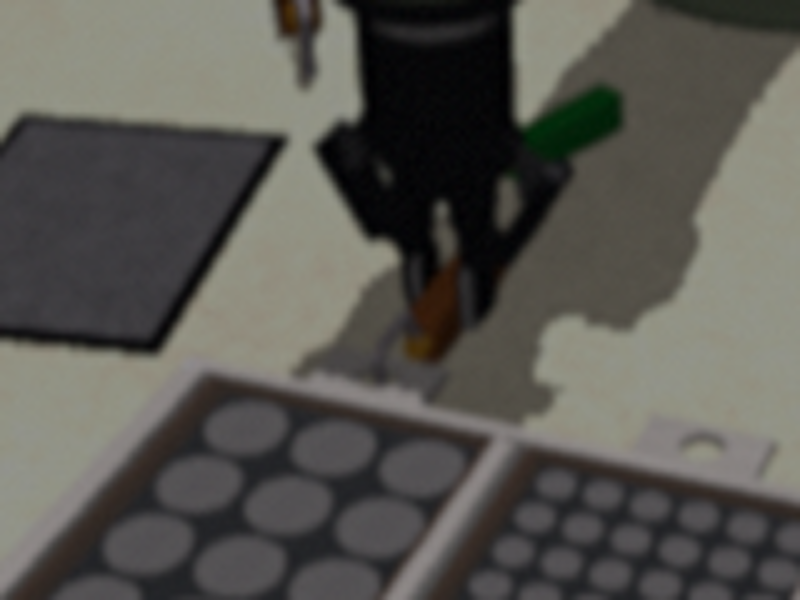

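Toe is through the hole. The first stretch can't reach the earliest possible stop: that is at least 26 mm of tray travel plus the hole play.

```bash
python3 -m handwheel '[[-0.06,0,0,0,0,0],[-0.08,0,0,0,0,0],[-0.08,0,0,0,0,0],[-0.08,0,0,0,0,0],[-0.08,0,0,0,0,0]]'; python3 d.py
python3 -m handwheel '[[-0.08,0,0,0,0,0],[-0.1,0,0,0,0,0],[-0.1,0,0,0,0,0],[-0.1,0,0,0,0,0]]'; python3 d.py
```

```text
clock: 11.75
position: [0.5304, -0.081, 0.0289]
tool_rot: [-3.142, -0.001, -0.114]
force: [4.6, 0.8, -1.9]
grip_width: 0.0189
t 11.75 pos [ 0.5304 -0.081   0.0289] rpy [-3.1415e+00 -1.2000e-03 -1.1450e-01] F [ 4.62  0.82 -1.86] w 0.0189
clock: 12.25
position: [0.5205, -0.0799, 0.0289]
tool_rot: [-3.142, -0.0, -0.114]
force: [4.2, -1.4, -1.5]
grip_width: 0.0189
t 12.25 pos [ 0.5205 -0.0799  0.0289] rpy [-3.1416e+00 -3.0000e-04 -1.1450e-01] F [ 4.24 -1.36 -1.54] w 0.0189
```

The tray is sliding, with friction around 4.5 N. From here I feel forward in 0.75 mm moves with a force guard between them: anything over about 7.2 N of pull stops the chain.

```bash
cat > g.py <<'E'
import sys
from h import *
o=bot.observe();y=o["tool_rot"][2];F=o["force"];p=o["position"]
ax=F[0]*np.cos(y)+F[1]*np.sin(y)
print(round(float(o["clock"]),2),"x",round(float(p[0]),4),"pull",round(float(ax),2),"z",round(float(p[2]),4))
sys.exit(1 if ax>7.2 else 0)
E
time (python3 -m handwheel '[[-0.03,0,0,0,0,0]]' >/dev/null && python3 g.py &&
python3 -m handwheel '[[-0.03,0,0,0,0,0],[-0.03,0,0,0,0,0]]' >/dev/null && python3 g.py &&
python3 -m handwheel '[[-0.03,0,0,0,0,0],[-0.03,0,0,0,0,0]]' >/dev/null && python3 g.py &&
python3 -m handwheel '[[-0.03,0,0,0,0,0],[-0.03,0,0,0,0,0]]' >/dev/null && python3 g.py &&
python3 -m handwheel '[[-0.03,0,0,0,0,0],[-0.03,0,0,0,0,0]]' >/dev/null && python3 g.py)
```

```text
12.38 x 0.5197 pull 5.24 z 0.0289
12.62 x 0.5183 pull 4.45 z 0.0288
12.88 x 0.5168 pull 3.89 z 0.0288
13.12 x 0.5153 pull 4.16 z 0.0288
13.38 x 0.5138 pull 4.62 z 0.0288
real	0m9.721s
user	0m13.110s
sys	0m0.863s
```

```bash
python3 -m handwheel '[[-0.03,0,0,0,0,0],[-0.03,0,0,0,0,0]]' >/dev/null && python3 g.py &&
python3 -m handwheel '[[-0.03,0,0,0,0,0],[-0.03,0,0,0,0,0]]' >/dev/null && python3 g.py &&
python3 -m handwheel '[[-0.03,0,0,0,0,0],[-0.03,0,0,0,0,0]]' >/dev/null && python3 g.py &&
python3 -m handwheel '[[-0.03,0,0,0,0,0]]' >/dev/null && python3 g.py &&
python3 -m handwheel '[[-0.03,0,0,0,0,0]]' >/dev/null && python3 g.py &&
python3 -m handwheel '[[-0.03,0,0,0,0,0]]' >/dev/null && python3 g.py &&
python3 -m handwheel '[[-0.03,0,0,0,0,0]]' >/dev/null && python3 g.py &&
python3 -m handwheel '[[-0.03,0,0,0,0,0]]' >/dev/null && python3 g.py &&
python3 -m handwheel '[[-0.03,0,0,0,0,0]]' >/dev/null && python3 g.py &&
python3 -m handwheel '[[-0.03,0,0,0,0,0]]' >/dev/null && python3 g.py &&
python3 -m handwheel '[[-0.03,0,0,0,0,0]]' >/dev/null && python3 g.py &&
python3 -m handwheel '[[-0.03,0,0,0,0,0]]' >/dev/null && python3 g.py &&
python3 -m handwheel '[[-0.03,0,0,0,0,0]]' >/dev/null && python3 g.py &&
python3 -m handwheel '[[-0.03,0,0,0,0,0]]' >/dev/null && python3 g.py &&
python3 -m handwheel '[[-0.03,0,0,0,0,0]]' >/dev/null && python3 g.py &&
python3 -m handwheel '[[-0.03,0,0,0,0,0]]' >/dev/null && python3 g.py
```

```text
13.62 x 0.5123 pull 5.08 z 0.0288
13.88 x 0.5108 pull 3.93 z 0.0288
14.12 x 0.5093 pull 5.59 z 0.0288
14.25 x 0.5086 pull 4.42 z 0.0288
14.38 x 0.5078 pull 5.34 z 0.0288
14.5 x 0.5071 pull 4.92 z 0.0288
14.62 x 0.5063 pull 3.95 z 0.0288
14.75 x 0.5056 pull 3.92 z 0.0288
14.88 x 0.5048 pull 4.59 z 0.0288
15.0 x 0.5041 pull 5.2 z 0.0288
15.12 x 0.5033 pull 5.38 z 0.0288
15.25 x 0.5026 pull 4.63 z 0.0288
15.38 x 0.5019 pull 5.47 z 0.0288
15.5 x 0.5011 pull 3.89 z 0.0288
15.62 x 0.5004 pull 4.56 z 0.0288
15.75 x 0.4996 pull 4.65 z 0.0288
```

```bash
python3 -m handwheel '[[-0.03,0,0,0,0,0]]' >/dev/null && python3 g.py &&
python3 -m handwheel '[[-0.03,0,0,0,0,0]]' >/dev/null && python3 g.py &&
python3 -m handwheel '[[-0.03,0,0,0,0,0]]' >/dev/null && python3 g.py &&
python3 -m handwheel '[[-0.03,0,0,0,0,0]]' >/dev/null && python3 g.py &&
python3 -m handwheel '[[-0.03,0,0,0,0,0]]' >/dev/null && python3 g.py &&
python3 -m handwheel '[[-0.03,0,0,0,0,0]]' >/dev/null && python3 g.py &&
python3 -m handwheel '[[-0.03,0,0,0,0,0]]' >/dev/null && python3 g.py &&
python3 -m handwheel '[[-0.03,0,0,0,0,0]]' >/dev/null && python3 g.py &&
python3 -m handwheel '[[-0.03,0,0,0,0,0]]' >/dev/null && python3 g.py &&
python3 -m handwheel '[[-0.03,0,0,0,0,0]]' >/dev/null && python3 g.py &&
python3 -m handwheel '[[-0.03,0,0,0,0,0]]' >/dev/null && python3 g.py &&
python3 -m handwheel '[[-0.03,0,0,0,0,0]]' >/dev/null && python3 g.py &&
python3 -m handwheel '[[-0.03,0,0,0,0,0]]' >/dev/null && python3 g.py &&
python3 -m handwheel '[[-0.03,0,0,0,0,0]]' >/dev/null && python3 g.py &&
python3 -m handwheel '[[-0.03,0,0,0,0,0]]' >/dev/null && python3 g.py &&
python3 -m handwheel '[[-0.03,0,0,0,0,0]]' >/dev/null && python3 g.py &&
python3 -m handwheel '[[-0.03,0,0,0,0,0]]' >/dev/null && python3 g.py &&
python3 -m handwheel '[[-0.03,0,0,0,0,0]]' >/dev/null && python3 g.py &&
python3 -m handwheel '[[-0.03,0,0,0,0,0]]' >/dev/null && python3 g.py &&
python3 -m handwheel '[[-0.03,0,0,0,0,0]]' >/dev/null && python3 g.py &&
python3 -m handwheel '[[-0.03,0,0,0,0,0]]' >/dev/null && python3 g.py &&
python3 -m handwheel '[[-0.03,0,0,0,0,0]]' >/dev/null && python3 g.py &&
python3 -m handwheel '[[-0.03,0,0,0,0,0]]' >/dev/null && python3 g.py &&
python3 -m handwheel '[[-0.03,0,0,0,0,0]]' >/dev/null && python3 g.py &&
python3 -m handwheel '[[-0.03,0,0,0,0,0]]' >/dev/null && python3 g.py &&
python3 -m handwheel '[[-0.03,0,0,0,0,0]]' >/dev/null && python3 g.py
```

```text
15.88 x 0.4989 pull 5.21 z 0.0288
16.0 x 0.4981 pull 4.69 z 0.0288
16.12 x 0.4974 pull 4.37 z 0.0288
16.25 x 0.4967 pull 4.57 z 0.0288
16.38 x 0.4959 pull 4.63 z 0.0288
16.5 x 0.4951 pull 4.5 z 0.0288
16.62 x 0.4944 pull 5.48 z 0.0288
16.75 x 0.4936 pull 4.31 z 0.0288
16.88 x 0.4929 pull 4.54 z 0.0288
17.0 x 0.4922 pull 5.78 z 0.0288
17.12 x 0.4918 pull 7.15 z 0.0289
17.25 x 0.4915 pull 8.39 z 0.029
```

The pull rises and the motion yields: the stop. One more small step and a hold to confirm.

```bash
python3 -m handwheel '[[0,0,0,0,0,0]]' >/dev/null; python3 g.py ;
python3 -m handwheel '[[-0.02,0,0,0,0,0]]' >/dev/null; python3 g.py;
python3 -m handwheel '[[0,0,0,0,0,0],[0,0,0,0,0,0]]'; python3 g.py; python3 look.py 13
```

```text
17.38 x 0.4915 pull 8.96 z 0.0289
17.5 x 0.4913 pull 11.55 z 0.029
clock: 17.75
position: [0.4913, -0.0765, 0.029]
tool_rot: [-3.141, -0.002, -0.114]
force: [9.6, -0.7, -3.1]
grip_width: 0.019
17.75 x 0.4913 pull 9.61 z 0.029
tip [ 0.5717 -0.0857  0.025 ] px5top [np.float64(330.71527884654415), np.float64(338.7915009708098)]
px5scene [np.float64(423.6519863432238), np.float64(353.8538817557213)]
```

View pics/s13.png

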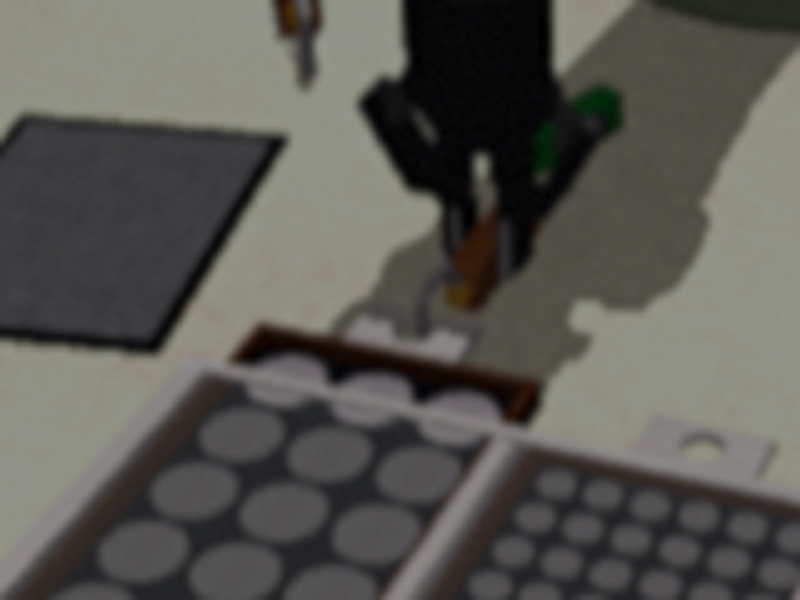

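```bash
python3 -m handwheel '[[0.03,0,0,0,0,0],[0.04,0,0,0,0,0],[0.04,0,0,0,0,0],[0.04,0,0,0,0,0],[0.04,0,0,0,0,0],[0.02,0,0,0,0,0],[0,0,0,0,0,0]]'; python3 g.py; python3 d.py
```

```text
clock: 18.73
position: [0.4954, -0.077, 0.0288]
tool_rot: [-3.142, 0.0, -0.114]
force: [-0.3, -0.1, -0.6]
grip_width: 0.0189
18.73 x 0.4954 pull -0.32 z 0.0288
t 18.73 pos [ 0.4954 -0.077   0.0288] rpy [-3.1416e+00  2.0000e-04 -1.1450e-01] F [-0.34 -0.13 -0.63] w 0.0189
```

Unloaded, with the toe free in the hole. I lift slowly, then higher.

```bash
python3 -m handwheel '[[0,0,-0.1,0,0,0],[0,0,-0.15,0,0,0],[0,0,-0.2,0,0,0],[0,0,-0.2,0,0,0]]' && python3 g.py; python3 d.py
python3 -m handwheel '[[0,0,-0.3,0,0,0],[0,0,-0.5,0,0,0],[0,0,-0.6,0,0,0],[0,0,-0.6,0,0,0],[0,0,0,0,0,0]]'; python3 look.py 14;python3 d.py 0.4602 -0.3211 0.091 -0.145
```

```text
clock: 19.23
position: [0.4955, -0.077, 0.0455]
tool_rot: [-3.142, -0.0, -0.114]
force: [-0.2, -0.0, -1.5]
grip_width: 0.0185
19.23 x 0.4955 pull -0.19 z 0.0455
t 19.23 pos [ 0.4955 -0.077   0.0455] rpy [-3.1416e+00 -3.0000e-04 -1.1450e-01] F [-0.19 -0.01 -1.49] w 0.0185
clock: 19.85
position: [0.4962, -0.0771, 0.0964]
tool_rot: [-3.141, -0.002, -0.114]
force: [-0.3, -0.1, -2.7]
grip_width: 0.0187
tip [ 0.5762 -0.0862  0.0916] px5top [np.float64(340.8363212845049), np.float64(290.1699351988084)]
px5scene [np.float64(412.2484809829706), np.float64(245.45398396744645)]
t 19.95 pos [ 0.4955 -0.077   0.0951] rpy [-3.1415e+00 -3.0000e-04 -1.1430e-01] F [ 0.01  0.87 -0.94] w 0.0186
tool frac total [-0.288  9.862  0.165]
rz frac 0.0049
```

View pics/s14.png

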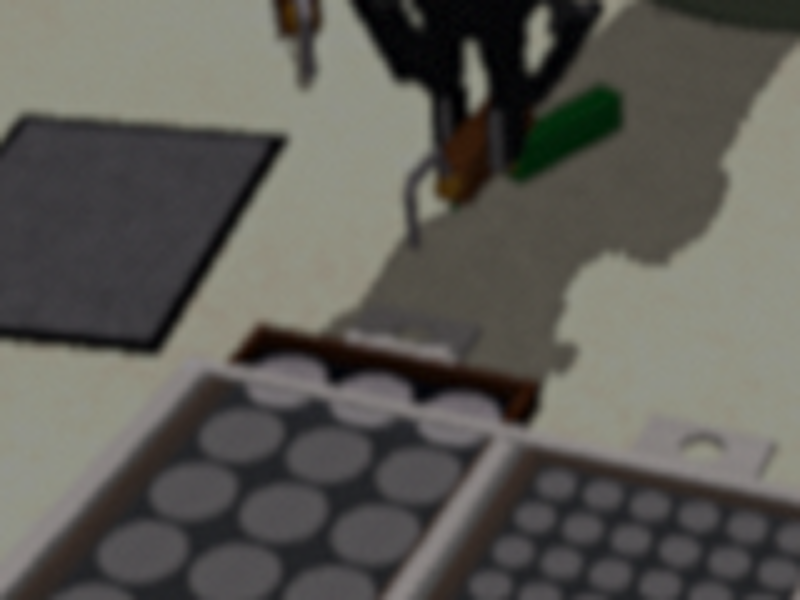

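The hook is free of the hole and the tray stays out. Now I carry the hook back over the pad.

```bash
python3 -m handwheel '[[0,0.5,0,0,0,0.0049],[0,0.9,0,0,0,0],[0,0.9,0,0,0,0],[0,0.9,0,0,0,0],[0,0.9,0,0,0,0],[0,0.9,0,0,0,0],[0,0.9,0,0,0,0],[0,0.9,0,0,0,0]]'
python3 -m handwheel '[[0,0.9,0,0,0,0],[0,0.9,0,0,0,0],[0,0.8,0,0,0,0],[0,0.3,0,0,0,0],[0,0,0,0,0,0]]'
python3 d.py 0.4602 -0.3211 0.0095 -0.145
```

```text
clock: 20.95
position: [0.4703, -0.2468, 0.0945]
tool_rot: [3.142, 0.001, -0.147]
force: [0.3, -0.3, -0.6]
grip_width: 0.0186
clock: 21.58
position: [0.4605, -0.3172, 0.0948]
tool_rot: [-3.141, 0.0, -0.146]
force: [-0.4, 0.6, -1.5]
grip_width: 0.0193
t 21.57 pos [ 0.4605 -0.3172  0.0948] rpy [-3.1413e+00  3.0000e-04 -1.4610e-01] F [-0.38  0.59 -1.5 ] w 0.0193
tool frac total [0.011 0.158 3.414]
rz frac -0.0002
```

```bash
python3 -m handwheel '[[0,0.15,0.6,0,0,0],[0,0,0.9,0,0,0],[0,0,0.9,0,0,0],[0,0,0.5,0,0,0],[0,0,0.25,0,0,0],[0,0,0.1,0,0,0],[0,0,0,0,0,0]]'
python3 d.py 0.4602 -0.3211 0.0095 -0.145
```

```text
clock: 22.45
position: [0.4604, -0.3208, 0.0141]
tool_rot: [3.141, -0.0, -0.145]
force: [0.7, -0.1, -2.2]
grip_width: 0.0191
t 22.45 pos [ 0.4604 -0.3208  0.0141] rpy [ 3.1414e+00 -5.0000e-04 -1.4520e-01] F [ 0.74 -0.13 -2.18] w 0.0191
tool frac total [-0.006  0.012  0.185]
rz frac -0.0
```

```bash
python3 -m handwheel '[[0,0,0.06,0,0,0],[0,0,0.04,0,0,0],[0,0,0,0,0,0]]'
python3 -m handwheel '[[0,0,0.04,0,0,0],[0,0,0,0,0,0]]'
python3 -m handwheel '[[0,0,0.02,0,0,0],[0,0,0,0,0,0]]'
```

```text
clock: 22.82
position: [0.4602, -0.3207, 0.0114]
tool_rot: [3.142, -0.0, -0.145]
force: [-0.4, 0.6, -1.0]
grip_width: 0.0188
clock: 23.08
position: [0.4602, -0.3207, 0.0102]
tool_rot: [-3.142, 0.0, -0.145]
force: [0.2, 0.3, -1.1]
grip_width: 0.0189
clock: 23.32
position: [0.4602, -0.3207, 0.0098]
tool_rot: [-3.142, 0.0, -0.145]
force: [0.5, -0.3, -1.1]
grip_width: 0.0185
```

```bash
python3 -m handwheel '[[0,0,0.02,0,0,0],[0,0,0,0,0,0]]'
python3 -m handwheel '[[0,0,0.02,0,0,0],[0,0,0,0,0,0]]'
```

```text
clock: 23.58
position: [0.4601, -0.3207, 0.0092]
tool_rot: [-3.142, 0.0, -0.145]
force: [0.8, 0.9, -0.9]
grip_width: 0.0186
clock: 23.82
position: [0.4602, -0.3207, 0.0092]
tool_rot: [3.142, -0.0, -0.145]
force: [-1.9, 2.4, 9.3]
grip_width: 0.0188
```

Contact with the pad. I ease off slightly, open, and lift away.

```bash
python3 -m handwheel '[[0,0,-0.015,0,0,0],[0,0,0,0,0,0]]'
python3 -m handwheel '[[0,0,0,0,0,0],[0,0,0,0,0,0],[0,0,0,0,0,0],[0,0,0,0,0,0],[0,0,0,0,0,0],[0,0,0,0,0,0]]' -1
python3 -m handwheel '[[0,0,-0.2,0,0,0],[0,0,-0.5,0,0,0],[0,0,-0.8,0,0,0],[0,0,-1,0,0,0],[0,0,-1,0,0,0],[0,0,-1,0,0,0],[0,0,-1,0,0,0],[0,0,0,0,0,0]]'
python3 -m handwheel '[[-0.5,0.9,0,0,0,0],[-0.5,0.9,0,0,0,0],[-0.5,0.9,0,0,0,0],[-0.5,0.9,0,0,0,0],[-0.5,0.9,0,0,0,0],[-0.5,0.9,0,0,0,0],[0,0,0,0,0,0],[0,0,0,0,0,0]]'
python3 - <<'E'
from h import *
f=bot.grab_frame("top");cv2.imwrite("pics/t20.png",f["pixels"])
f=bot.grab_frame("scene");cv2.imwrite("pics/s20.png",cv2.resize(f["pixels"][180:330,130:330],(800,600),interpolation=cv2.INTER_CUBIC))
E
```

```text
clock: 24.08
position: [0.4602, -0.3207, 0.0092]
tool_rot: [3.142, -0.0, -0.145]
force: [-0.9, -0.5, 2.3]
grip_width: 0.0188
clock: 24.82
position: [0.4602, -0.3207, 0.0092]
tool_rot: [-3.142, -0.0, -0.145]
force: [-1.0, 0.8, 0.3]
grip_width: 0.0853
clock: 25.82
position: [0.461, -0.3213, 0.1492]
tool_rot: [3.14, -0.003, -0.145]
force: [0.5, -0.1, -0.2]
grip_width: 0.085
clock: 26.82
position: [0.3667, -0.4429, 0.1465]
tool_rot: [-3.141, 0.0, -0.145]
force: [1.2, 0.1, 0.2]
grip_width: 0.0853
```

View pics/t20.png

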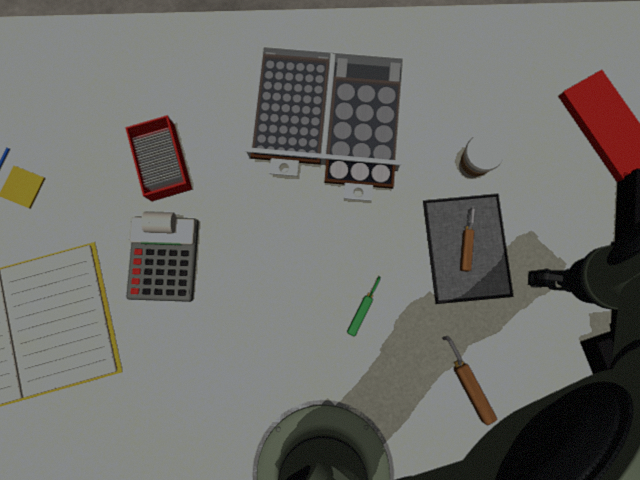

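View pics/s20.png

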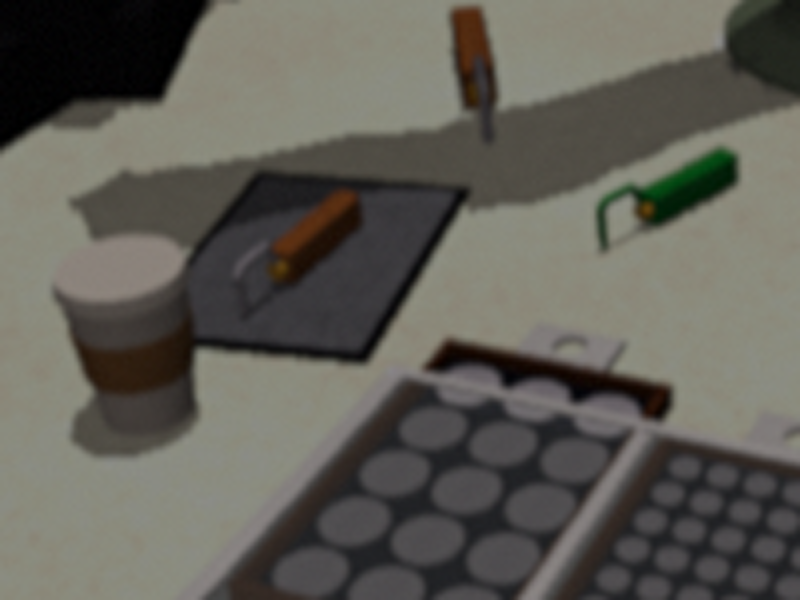

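The hook lies flat and upright on the pad at (468,245), and the tray stands out with its hole at about (358,191). I'll check the hole position numerically and then hand in.

Run:
```python
from h import *
f=bot.grab_frame("top");a=f["pixels"]
print("hole",px2w(f,(358,191.5),.0455))
cv2.imwrite("pics/t21.png",cv2.resize(a[140:230,270:390],(800,600),interpolation=cv2.INTER_CUBIC))
```

```text
hole [ 0.58047554 -0.08879495  0.0455    ]
```

View pics/t21.png

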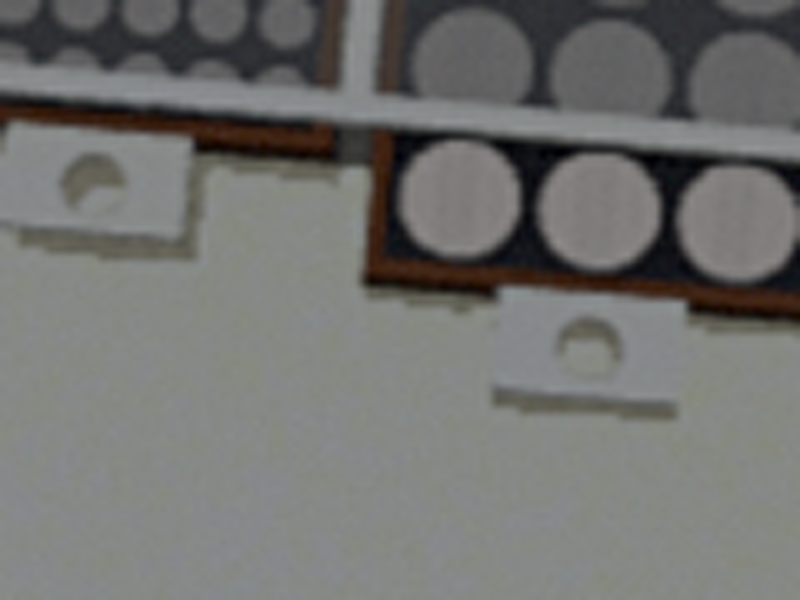

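The hole is at x = 0.580, where the felt stop puts it (0.5717 plus about 8 mm of clearance in the hole), so the tray was not pushed back.

```bash
python3 -c "
from workcell import bot
print(bot.job_done())"
```

```text
the job is handed in; nothing more can be done
None
```

The tray of large coins is out against its stop, and the hook is back flat on the pad. I handed the job in at about 27 s of the 58 s allowed. No verdict is reported, so I can't confirm the pass.

- **Hook:** I took the smaller brown hook from the pad, not the green one or the larger brown one on the table.
- **Pull:** The toe went into the hole without touching the rim. The tray slid against a steady pull of about 4.5 N, and I felt forward in 0.75 mm moves. I felt the stop when the pull rose to between 9 and 10 N, and the highest single reading was 11.6 N against the 16 N limit. The tray came out about 40 mm.
- **Unhooking and release:** I moved the toe free inside the hole and lifted it straight out. The hook was lowered until it touched the pad (a brief 9 N reading), then released.
- **Last checks:** The tray's hole measured x = 0.580 m, which matches the stop position I had felt, so the tray was not pushed back. The pictures show the hook upright on the pad, the other tray, calculator, card box and cup with no visible change, and the gripper clear.

No check failed. Before insertion, the scene camera placed the hole about 1 px to the side of the toe. I shifted 1.5 mm to correct that.

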